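Put the peeler away in the slide-cover utensil box

ROBOT

A 7-joint arm with a two-finger parallel gripper is mounted at the origin on a cart in front of the work surface, level with it; the furniture and walls round the work are solid. World frame = base frame: x ahead of the robot, y to its left, z up, the work surface at z = 0. Lengths are in m, angles in rad, forces in N, time in s.
With the tool pointing down it reaches from about 0.4 to 0.85 m from the base axis. Payload 10.4 kg.
Tool frame: the origin (TCP) lies on the centre line of the jaws, within the pads' length; the fingertips stand 17 mm ahead of it and the grasp point (between the pads) lies 2 mm behind it; z points along the fingers, y is the line along which they close (so a half turn about z gives the same grasp; the last joint's range is limited). The gripper opens to 85 mm and grips with 20 to 120 N. Pads are 22 mm wide; open, the fingers measure 114 mm over their backs; the gripper's body (76 mm by 85 mm) begins 54 mm behind the grasp point. The pads swing forward as they close: fully open they stand 13 mm farther back than shut.
Start: joints at [-1.297, 0.332, -0.065, 1.46, 0.022, 1.35, -0.088], TCP at [0.183, 0.598, 0.248] pointing down, gripper open.
Joint ranges: [-2.6, 2.6], [-0.5, 2.12], [-1.47, 1.34], [0.16, 2.42], [-1.27, 4.41], [0.06, 2.06], [-2.6, 2.6]. Speed limits (rad/s): [2.22, 2.22, 2.79, 2.79, 3.14, 3.14, 3.14].

INTERFACE

Orientations are given as a unit quaternion [x, y, z, w].
In Python, from workcell import sensors, imaging, order, spotter gives the robot as it stands. The module is installed in compiled form; this text tells all that it offers.
- The arm moves only by the shell command python3 -m inch 'ROWS' [FORCE]. ROWS is JSON, a list that holds one entry, the list of rows, each a list of 7 numbers: the shift along the tool's x, y, z in m, then the turn, a rotation vector about the tool's x, y, z in rad, then the closure, from -1 (fully open) to 1 (shut). In form: [[[x, y, z, ax, ay, az, hand], ...]]. A call has 1 to 10 rows; each row is the pose to reach, as a shift and turn from the pose commanded when the call began, along the tool's axes at that moment; what a row does not reach only later rows make up. A row lasts 1/10 s, in which the tool goes at most 50 mm and 8.59 degrees, less where a joint would pass 70% of its speed; a pose out of reach is approached as far as the arm can. A call with a gripper value outside its range is refused whole. The fingers move at their own pace and stop on an object; FORCE is the grip in N (left out, the last holds). Time passes only in rows, so rows that repeat a pose let the fingers close. It gives the time, the measured TCP pose, the force, the opening and the grip force at its end, in the units of the state.
- sensors.get_obs(): the state, without advancing time (a new reading comes with each control period).
- imaging.camera(name): name is "scene" or "top"; returns the picture (400x640x3 uint8, blue, green, red); there is no depth.
- imaging.calibration(name): a dict with "mtx" (3x3 intrinsics, pixels), "R" (3x3) and "t" (3): a world point X has camera coordinates R X + t. Camera axes: x right, y down, z forward; pixel columns grow to the right and rows downward; lengths in m; the calibration is good to about 2 mm. A picture is of the moment at which its call begins. calibration takes no time and is no camera call.
- order.hand_in(): hands the job in; it is judged then, once.
Trained networks look in the newest picture that a camera, given by its name, has taken for a name from the list of things; names that differ only in an ending like _2 or _b are one class to them, and where a whole thing is asked for, a point or a joint stands for the part that bears it (a point fixed in the world has none). Each returns a list of dicts, best first, with "conf" (0 to 1); they miss things now and then, are a little off and sometimes report something else, mostly with a low value. They report only what shows in the picture. A call takes as long as a camera call.
- spotter.look_for(label, camera): "pixel" ([column, row] in pixels, amid what is visible of it).
The state is a dict: "clock": time; "joint_pos": joint angles; "joint_velocities": joint speeds; "tau": joint torques, N m; "position": TCP position; "ee_rot": TCP orientation; "ft_force": force on the tool from outside, world axes, zero at the start; "torque": the same for the moment, N m; "grip_width": opening from 0.0 (shut) to 1.0 (fully open); "grasp_force": force on a finger pad.
Only numpy, scipy, OpenCV 4.12 (cv2) and the standard library are available. Lean on these libraries where they do the work, as an engineer would, in place of code of your own. Each camera call takes 0.05 s, during which the arm holds its last target. There are 200 camera calls.

TASK

Slide the wooden box's cover all the way open by its knob, lay the yellow peeler flat on the floor of the box, lengthwise, and let go of it; then slide the cover fully shut over it. Leave the blue bottle opener, the low gold-topped tin and the garlic where they are.

Things in the scene. Friction and masses are not known exactly. Their poses are not given: they have to be found in the camera images.
- utensil_box: Low light-wood box, fixed. Outside 114 mm along its x, 210 mm along its y; origin at the centre of its underside, z up. x points away from the robot: the cover slides open along -x (towards the robot). Front and back walls are 7 mm thick and end 31 mm up, just under the cover; the side walls (at the y ends, 7 mm thick, 40 mm tall) carry on top a rail that overhangs the inside by 3.5 mm and holds the cover down.
- bay (a point): Centre of the inner floor of the box, 5 mm above the worktop, axes as the box's. The inside is 100 mm along x by 196 mm along y (189 mm between the rails above), and 26 mm deep below the closed cover. With the cover fully open, the opening reaches from x = -39 mm to x = +50 mm about this point; the rest lies under the cover.
- knob_mid (a point): Half-way up the round dark-wood knob, 26 mm in diameter and 26 mm tall, at the middle of the cover. The cover's top face is 13 mm below this point (36 mm above the worktop). The cover is a 113 x 200 x 5 mm brown board. Axes as the box's; the knob can be pinched in any direction.
- cover (a joint): Travel of the cover in m: 0 fully shut, 0.096 fully open (towards the robot) (end stops at both). It starts shut or up to 25 mm open. It drags with about 2 N, has no spring and stays where it is left.
- peeler_mid (a point): Middle of the loose yellow-handled peeler, 9 mm above its underside. 170 mm long along its x, 25 mm wide along y, 18 mm tall, about 80 g. The handle (24 mm wide, 17 mm tall) runs from x = -85 to +20 mm about this point, the steel blade (14 mm wide, 6 mm tall) on to x = +85 mm. It lies flat on the worktop; either end may go to either side of the box.
- opener_mid (a point): Middle of the blue-handled bottle opener with a steel head, 174 x 41 x 20 mm, lying flat near the peeler (the two change places from start to start); 10 mm above its underside. A bystander, to be left alone.
- fish_tin_mid (a point): Centre of the low round gold-topped food tin behind the two tools, 86 mm in diameter, 40 mm tall. A bystander. Above and behind it a wall cabinet hangs 0.46 m over the worktop: lift the arm no higher than needed near there.
- garlic_mid (a point): Centre of the garlic bulb that lies near the front edge of the worktop, 48 x 50 x 51 mm (another bulb lies far to the right, out of play). A bystander.
- peeler: The same peeler; origin at the centre of its underside.

How it is judged:
On the way, in this order (a step that is already met when the one before it is completed fails the run):
1. the cover is slid open (at least 80 mm of its 96 mm) (value of joint cover above 0.08 m), for 0.2 s.
2. the peeler lies flat inside the box, let go, with the cover still well open (x of peeler_mid in the frame of bay between -0.042 and 0.042 m and y of peeler_mid in the frame of bay between -0.02 and 0.02 m and z of peeler_mid in the frame of bay between 0 and 0.018 m and angle between peeler_mid's own x axis and vertical above 1.45 rad and contact force between the fingers and peeler below 0.05 N and value of joint cover above 0.06 m), for 0.2 s.
At the end, for the whole second after the job is handed in: The cover is shut to within 4 mm of its stop, and the peeler rests, released, level on the floor of the box under it: its middle within 42 mm (x) and 20 mm (y) of the centre of the floor and less than 18 mm above the floor, its length within 0.12 rad of level (x of peeler_mid in the frame of bay between -0.042 and 0.042 m and y of peeler_mid in the frame of bay between -0.02 and 0.02 m and z of peeler_mid in the frame of bay between 0 and 0.018 m and angle between peeler_mid's own x axis and vertical above 1.45 rad and contact force between the fingers and peeler below 0.05 N and value of joint cover below 0.004 m and linear speed of peeler below 0.02 m/s); the robot touches nothing.
It fails at once if the bottle opener is moved by more than 30 mm (distance of opener_mid from where it was at the start of the episode above 0.03 m).
It fails at once if the tin is moved by more than 30 mm (distance of fish_tin_mid from where it was at the start of the episode above 0.03 m).
It fails at once if the garlic bulb is moved by more than 30 mm (distance of garlic_mid from where it was at the start of the episode above 0.03 m).
It also fails if it takes over 61 s, if anything falls off the work surface, if the arm or the gripper's body presses on something with over 40 N, if the wrist force passes 120 N, or if a joint passes its speed limit or range.

## Working session

There is one attempt and no reset: what is moved stays moved. The work goes in short steps, Python scripts to look and compute and a shell command to move; the robot and the scene stay as the last step left them, time stands still between calls to the robot, and variables do not carry over. Pictures are saved under pics/ and viewed, at most 10 in all, crops included, and the job is handed in when it is done.

```bash
mkdir -p pics
python3 - <<'E'
from workcell import sensors, imaging, order, spotter
import cv2
for c in ("scene","top"):
    cv2.imwrite(f"pics/{c}0.png",imaging.camera(c))
    k=imaging.calibration(c); print(c,k)
    for l in ("utensil_box","knob_mid","peeler","opener_mid","fish_tin_mid","garlic_mid"):
        print(l,[(r["pixel"],round(r["conf"],2)) for r in spotter.look_for(l,c)[:2]])
o=sensors.get_obs(); print(o)
E
```

```text
scene {'mtx': array([[385.39163835,   0.        , 322.20141498],
       [  0.        , 385.39163835, 195.27381336],
       [  0.        ,   0.        ,   1.        ]]), 'R': array([[ 0.91842208, -0.39506795,  0.02054775],
       [-0.22693537, -0.56868238, -0.79063309],
       [ 0.32403894,  0.72147188, -0.61194534]]), 't': array([-0.61155889, -0.03011674,  1.05270891])}
utensil_box [([289.6, 166.9], 0.64)]
knob_mid [([286.0, 159.9], 0.73)]
peeler [([316.1, 243.4], 0.96)]
opener_mid [([298.6, 228.9], 0.65)]
fish_tin_mid [([398.9, 214.2], 0.56)]
garlic_mid [([310.7, 289.3], 0.66)]
top {'mtx': array([[368.5394232 ,   0.        , 316.66704816],
       [  0.        , 368.5394232 , 193.42999791],
       [  0.        ,   0.        ,   1.        ]]), 'R': array([[-0.02849489, -0.9993557 ,  0.02182281],
       [-0.99714168,  0.02688991, -0.07060742],
       [ 0.06997511, -0.02377239, -0.99726544]]), 't': array([-0.33565187,  0.53954614,  0.98582947])}
utensil_box [([231.9, 197.0], 0.96)]
knob_mid [([229.4, 203.4], 0.78)]
peeler [([357.1, 219.5], 0.57)]
opener_mid [([328.3, 217.9], 0.82)]
fish_tin_mid [([337.7, 141.4], 0.81)]
garlic_mid [([394.7, 239.0], 0.49), ([337.4, 139.5], 0.31)]
{'clock': 0.7, 'joint_pos': array([-1.29657038,  0.33219372, -0.0647024 ,  1.4600994 ,  0.02161653,
        1.34989511, -0.08848421]), 'joint_velocities': array([-0.00065833, -0.00018003,  0.00028899,  0.00117532, -0.00199971,
       -0.00180621,  0.00049899]), 'tau': array([-3.82368589e-04, -6.25105047e+01,  4.92275320e-02, -3.91769028e+01,
        1.66820147e-02,  1.79715033e-03,  1.58664864e-05]), 'position': array([0.1827968 , 0.59769352, 0.24834175]), 'ee_rot': array([1.47856416e-01, 9.89008836e-01, 4.95699333e-05, 5.08534684e-06]), 'ft_force': array([ 0.95671195, -0.45796419, -0.43986988]), 'torque': array([-0.02471956, -0.0326505 ,  0.01377582]), 'grasp_force': 0.0, 'grip_width': 0.9973174092621678}
```

View pics/top0.png

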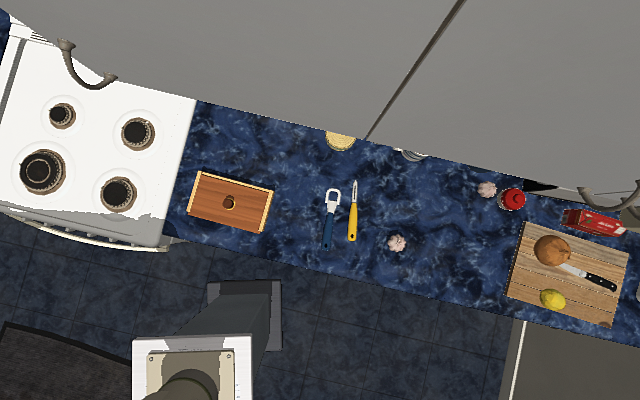

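View pics/scene0.png

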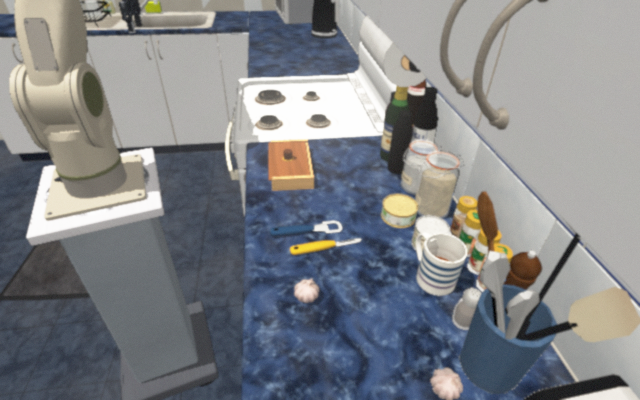

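The top view shows the box at about (231,202) with the knob at (229,203), the opener at (329,218), the peeler from (352,241) to (355,180), the tin at (340,140) and the garlic at (397,243). The scene view agrees, and the peeler's blade points away from the robot.

```bash
cat > h.py <<'E'
import numpy as np, cv2
from workcell import sensors, imaging, spotter
from scipy.spatial.transform import Rotation as Ro
def bp(c,px,z):
    k=imaging.calibration(c); d=k["R"].T@np.linalg.inv(k["mtx"])@np.array([*px,1.]); o=-k["R"].T@k["t"]
    return o+d*(z-o[2])/d[2]
def proj(c,X):
    k=imaging.calibration(c); p=k["mtx"]@(k["R"]@np.asarray(X)+k["t"]); return p[:2]/p[2]
def togo(target,yaw=None):
    """shift in tool axes to a world target; yaw = wanted world angle of the tool's closing line (y)"""
    o=sensors.get_obs(); R=Ro.from_quat(o["ee_rot"]); 
    y=R.as_matrix()[:,1]; a=np.arctan2(y[1],y[0])
    print("shift",np.round(R.inv().apply(np.array(target)-o["position"]),4),"closing line deg",round(np.degrees(a),1),"z",R.as_matrix()[:,2].round(3),o["clock"])
    if yaw is not None:
        d=(yaw-a+np.pi/2)%np.pi-np.pi/2; print("turn about tool z:",round(-d,3),"j7",o["joint_pos"][6])
E
python3 - <<'E'
from h import *
im=cv2.imread("pics/top0.png")
hsv=cv2.cvtColor(im,cv2.COLOR_BGR2HSV)
y=cv2.inRange(hsv,(20,130,120),(35,255,255)); y[:160]=0; y[260:]=0; y[:,:300]=0; y[:,420:]=0
p=np.argwhere(y)[:,::-1].astype(float); print("yellow n",len(p),p.min(0),p.max(0))
W=np.array([bp("top",q,.012) for q in p])[:,:2]; m=W.mean(0); u,s,v=np.linalg.svd(W-m); d=v[0]*np.sign(v[0][0]); t=(W-m)@d
print("handle mean",m,"dir deg",np.degrees(np.arctan2(d[1],d[0])),"extent",t.min(),t.max(), "mid est from handle", m+d*((t.min()+t.max())/2+.0325))
print("tip",bp("top",(355,180),.005),"butt",bp("top",(352,241),.01))
for c,px in (("top",(229.4,203.4)),("scene",(286,159.9)),("scene",(288,155))): print("knob",bp(c,px,.049))
for n,q in dict(fl=(187,215),bl=(199,172),br=(274,190),fr=(264,233)).items(): print(n,bp("top",q,.04))
print("opener",bp("top",(328.3,217.9),.01),"tin",bp("top",(337.7,141.4),.02),"garlic",bp("top",(397,243),.025))
cv2.imwrite("pics/crop0.png",cv2.resize(im[150:260,175:415],None,fx=3.3,fy=3.3,interpolation=cv2.INTER_CUBIC))
togo((.6,.2,.25),0)
E
```

```text
yellow n 283 [348. 203.] [356. 240.]
handle mean [ 0.44844097 -0.44687719] dir deg -5.6989750130303625 extent -0.04908160654928728 0.05359525508134909 mid est from handle [ 0.483026   -0.45032861]
tip [ 0.5660463  -0.45924409  0.005     ] butt [ 0.39711791 -0.44427066  0.01      ]
knob [ 0.50797527 -0.11818611  0.049     ]
knob [ 0.49268818 -0.14357335  0.049     ]
knob [ 0.5064362  -0.12114887  0.049     ]
fl [ 0.48065568 -0.00379265  0.04      ]
bl [ 0.59492533 -0.03616968  0.04      ]
br [ 0.54113631 -0.23580312  0.04      ]
fr [ 0.42707619 -0.20692628  0.04      ]
opener [ 0.46237379 -0.38096446  0.01      ] tin [ 0.67335276 -0.41304218  0.02      ] garlic [ 0.38899171 -0.56486802  0.025     ]
shift [-0.5153 -0.2583 -0.0017] closing line deg 73.0 z [ 0.  0. -1.] 0.7
turn about tool z: 1.274 j7 -0.08848420833167307
```

View pics/crop0.png

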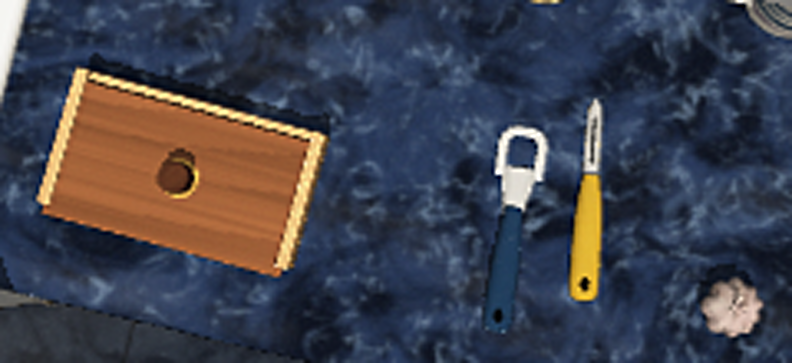

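Run:
```python
from h import *
togo((.508,-.117,.16),np.radians(-15))
```

```text
shift [-0.52   -0.5883  0.0883] closing line deg 73.0 z [ 0.  0. -1.] 0.7
turn about tool z: 1.536 j7 -0.08848420833167307
```

```bash
python3 -m inch '[[[-0.26,-0.29,0,0,0,0.768,-1],[-0.26,-0.29,0,0,0,0.768,-1],[-0.26,-0.29,0,0,0,0.768,-1],[-0.26,-0.29,0,0,0,0.768,-1],[-0.26,-0.29,0,0,0,0.768,-1],[-0.26,-0.29,0,0,0,0.768,-1],[-0.26,-0.29,0,0,0,0.768,-1],[-0.26,-0.29,0,0,0,0.768,-1],[-0.26,-0.29,0,0,0,0.768,-1],[-0.26,-0.29,0,0,0,0.768,-1]]]' 40
python3 - <<'E'
from h import *
togo((.508,-.117,.16),np.radians(-15))
E
```

```text
clock: 1.7
position: [0.3468, 0.244, 0.2487]
ee_rot: [0.508, 0.861, 0.001, -0.0]
ft_force: [-1.2, 0.3, -0.1]
grip_width: 1.002
grasp_force: 0.0
shift [-0.394  -0.0334  0.0883] closing line deg 28.9 z [ 0.     0.001 -1.   ] 1.7
turn about tool z: 0.766 j7 -0.2480227904309734
```

```bash
python3 -m inch '[[[-0.394,-0.033,0.088,0,0,0.766,-1],[-0.394,-0.033,0.088,0,0,0.766,-1],[-0.394,-0.033,0.088,0,0,0.766,-1],[-0.394,-0.033,0.088,0,0,0.766,-1],[-0.394,-0.033,0.088,0,0,0.766,-1],[-0.394,-0.033,0.088,0,0,0.766,-1],[-0.394,-0.033,0.088,0,0,0.766,-1],[-0.394,-0.033,0.088,0,0,0.766,-1],[-0.394,-0.033,0.088,0,0,0.766,-1],[-0.394,-0.033,0.088,0,0,0.766,-1]]]'
python3 - <<'E'
from h import *
togo((.508,-.117,.055),np.radians(-15))
E
```

```text
clock: 2.7
position: [0.509, -0.1163, 0.1595]
ee_rot: [0.793, 0.609, -0.001, -0.0]
ft_force: [-0.6, 1.8, -0.2]
grip_width: 0.997
grasp_force: 0.0
shift [-0.0007 -0.0006  0.1045] closing line deg -14.9 z [-0.002 -0.001 -1.   ] 2.7
turn about tool z: 0.001 j7 0.008770294820993126
```

```bash
python3 -m inch '[[[0,0,0.05,0,0,0,-1],[0,0,0.09,0,0,0,-1],[0,0,0.1,0,0,0,-1],[0,0,0.1,0,0,0,0.2],[0,0,0.1,0,0,0,1],[0,0,0.1,0,0,0,1],[0,0,0.1,0,0,0,1],[0,0,0.1,0,0,0,1],[0,0,0.1,0,0,0,1],[0,0,0.1,0,0,0,1]]]' 40
```

```text
clock: 3.7
position: [0.5098, -0.1162, 0.0618]
ee_rot: [0.793, 0.61, 0.001, 0.0]
ft_force: [-1.2, 1.2, 8.8]
grip_width: 0.289
grasp_force: 38.8
```

```bash
python3 -m inch '[[[0,-0.008,-0.002,0,0,0,1],[0,-0.018,-0.002,0,0,0,1],[0,-0.028,-0.002,0,0,0,1],[0,-0.038,-0.002,0,0,0,1],[0,-0.048,-0.002,0,0,0,1],[0,-0.058,-0.002,0,0,0,1],[0,-0.068,-0.002,0,0,0,1],[0,-0.077,-0.002,0,0,0,1],[0,-0.084,-0.002,0,0,0,1],[0,-0.088,-0.002,0,0,0,1]]]'
```

```text
clock: 4.7
position: [0.4234, -0.0904, 0.0621]
ee_rot: [0.792, 0.61, 0.002, -0.001]
ft_force: [18.3, 11.9, -20.7]
grip_width: 0.28
grasp_force: 40.8
```

```bash
python3 -m inch '[[[0,-0.002,0.002,0,0,0,1],[0,-0.003,0.002,0,0,0,1],[0,-0.003,0.002,0,0,0,1]]]'
python3 - <<'E'
from h import *
cv2.imwrite("pics/t1.png",cv2.resize(imaging.camera("top")[150:260,175:415],None,fx=3.3,fy=3.3,interpolation=cv2.INTER_CUBIC))
E
```

```text
clock: 5.0
position: [0.4234, -0.0904, 0.0619]
ee_rot: [0.792, 0.61, 0.004, 0.001]
ft_force: [8.7, 11.3, 0.9]
grip_width: 0.283
grasp_force: 42.9
```

View pics/t1.png

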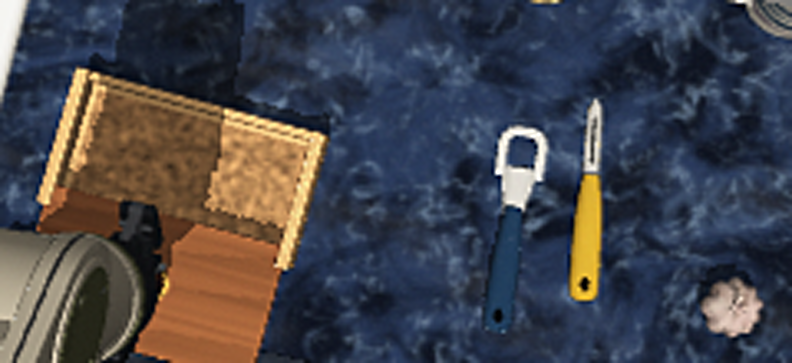

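```bash
python3 -m inch '[[[0,0.001,-0.001,0,0,0,0],[0,0.001,-0.001,0,0,0,-0.2],[0,0.001,-0.001,0,0,0,-0.2],[0,0.001,-0.03,0,0,0,-0.2],[0,0.001,-0.08,0,0,0,-0.2],[0,0.001,-0.1,0,0,0,-0.2]]]'
python3 - <<'E'
from h import *
P={}
for n,q in dict(bl=(83,68),br=(327,133),fr=(287,268),fl=(40,203)).items():
    P[n]=bp("top",(q[0]/3.3+175,q[1]/3.3+150),.042); print(n,P[n])
c=sum(P.values())/4; print("c",c); a=P["bl"]+P["fl"]-P["br"]-P["fr"]; print(np.degrees(np.arctan2(a[1],a[0]))-90,np.linalg.norm(a)/2)
b=P["bl"]-P["fl"]+P["br"]-P["fr"];print(np.degrees(np.arctan2(b[1],b[0])),np.linalg.norm(b)/2)
togo((.471,-.450,.12),np.radians(-95.5))
E
```

```text
clock: 5.65
position: [0.4225, -0.0941, 0.1635]
ee_rot: [0.793, 0.609, 0.001, 0.001]
ft_force: [0.8, -0.2, 0.2]
grip_width: 0.599
grasp_force: 0.0
bl [ 0.59833032 -0.03984146  0.042     ]
br [ 0.54015029 -0.23621297  0.042     ]
fr [ 0.43202393 -0.20187985  0.042     ]
fl [ 0.48984231 -0.00480036  0.042     ]
c [ 0.51508671 -0.12068366  0.042     ]
-16.426730238437685 0.2050971256016401
-17.75849865244729 0.11372616817989974
shift [-0.3313  0.1387  0.0436] closing line deg -15.0 z [ 0.003  0.    -1.   ] 5.65
turn about tool z: 1.405 j7 -0.1866479384380312
```

```bash
python3 -m inch '[[[-0.331,0.139,0.02,0,0,1.405,-0.2],[-0.331,0.139,0.02,0,0,1.405,-0.2],[-0.331,0.139,0.02,0,0,1.405,-0.2],[-0.331,0.139,0.02,0,0,1.405,-0.2],[-0.331,0.139,0.02,0,0,1.405,-0.2],[-0.331,0.139,0.02,0,0,1.405,-0.2],[-0.331,0.139,0.02,0,0,1.405,-0.2],[-0.331,0.139,0.02,0,0,1.405,-0.2],[-0.331,0.139,0.02,0,0,1.405,-0.2],[-0.331,0.139,0.02,0,0,1.405,-0.2]]]'
python3 - <<'E'
from h import *
togo((.471,-.450,.04),np.radians(-95.5))
E
```

```text
clock: 6.65
position: [0.4698, -0.4497, 0.1396]
ee_rot: [0.999, -0.051, -0.001, 0.0]
ft_force: [-0.4, 0.4, 0.3]
grip_width: 0.602
grasp_force: 0.0
shift [0.0014 0.0002 0.0996] closing line deg -95.8 z [-0.002 -0.    -1.   ] 6.65
turn about tool z: -0.006 j7 -0.5635893580030858
```

```bash
python3 -m inch '[[[0.001,0,0.05,0,0,0,-0.2],[0.001,0,0.09,0,0,0,-0.2],[0.001,0,0.117,0,0,0,-0.2],[0.001,0,0.117,0,0,0,-0.2]]]'
```

```text
clock: 7.05
position: [0.4699, -0.447, 0.0194]
ee_rot: [0.999, -0.047, -0.003, -0.002]
ft_force: [-0.5, 0.6, -0.6]
grip_width: 0.599
grasp_force: 0.0
```

```bash
python3 -m inch '[[[0,0,0.002,0,0,0,0.2],[0,0,0.002,0,0,0,1],[0,0,0.002,0,0,0,1],[0,0,0.002,0,0,0,1],[0,0,0.002,0,0,0,1],[0,0,0.002,0,0,0,1]]]' 40
python3 - <<'E'
from h import *
cv2.imwrite("pics/s2.png",cv2.resize(imaging.camera("scene")[170:320,230:450],None,fx=3.5,fy=3.5,interpolation=cv2.INTER_CUBIC))
E
```

```text
clock: 7.65
position: [0.4725, -0.4499, 0.0232]
ee_rot: [0.999, -0.047, 0.001, 0.001]
ft_force: [-1.6, 0.3, 7.1]
grip_width: 0.229
grasp_force: 39.7
```

View pics/s2.png

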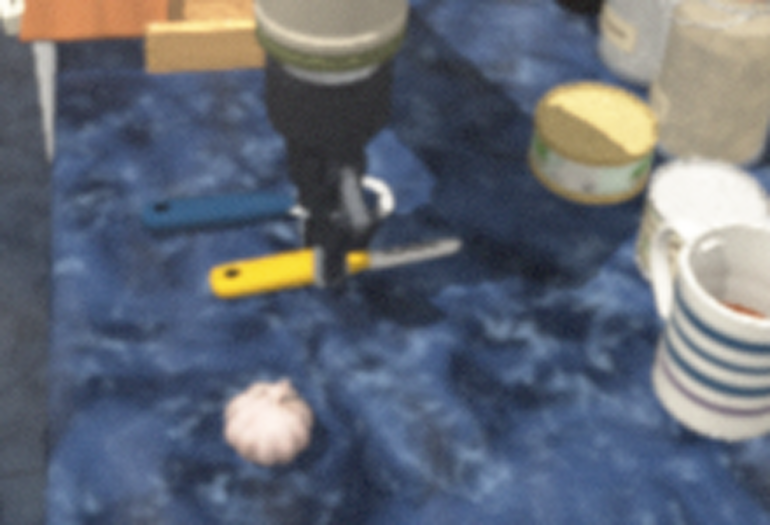

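The peeler's handle is held between the fingers, with the butt at crop (212,283) and the tip at (460,241). The opener, tin and garlic have not moved.

```bash
python3 -m inch '[[[0,0,-0.05,0,0,0,1],[0,0,-0.09,0,0,0,1],[0,0,-0.1,0,0,0,1],[0,0,-0.1,0,0,0,1]]]' 60
python3 - <<'E'
from h import *
a=bp("scene",(460/3.5+230,241/3.5+170),.004);b=bp("scene",(212/3.5+230,284/3.5+170),.008)
print(a,b,(a+b)/2,np.linalg.norm(a-b),np.degrees(np.arctan2(*(a-b)[1::-1])))
r=np.radians(-16.5);t=np.array([.5153,-.119])+np.array([[np.cos(r),-np.sin(r)],[np.sin(r),np.cos(r)]])@[.005,-.010];print(t)
togo((*t,.12),r)
E
```

```text
clock: 8.1
position: [0.4727, -0.4495, 0.1235]
ee_rot: [0.999, -0.047, 0.002, 0.001]
ft_force: [0.2, 0.1, -2.2]
grip_width: 0.223
grasp_force: 58.5
[ 0.56617222 -0.46331892  0.004     ] [ 0.39887651 -0.44201527  0.008     ] [ 0.48252437 -0.45266709  0.006     ] 0.16869410252692316 -7.25706222631437
[ 0.51725395 -0.13000827]
shift [ 0.0143 -0.3223  0.0031] closing line deg -95.4 z [ 0.003 -0.002 -1.   ] 8.1
turn about tool z: -1.377 j7 -0.5493496224404778
```

```bash
python3 -m inch '[[[0.014,-0.03,0,0,0,-0.15,1],[0.014,-0.07,0,0,0,-0.3,1],[0.014,-0.11,0,0,0,-0.45,1],[0.014,-0.15,0,0,0,-0.6,1],[0.014,-0.19,0,0,0,-0.75,1],[0.014,-0.23,0,0,0,-0.9,1],[0.014,-0.27,0,0,0,-1.05,1],[0.014,-0.3,0,0,0,-1.2,1],[0.014,-0.322,0,0,0,-1.33,1],[0.014,-0.322,0,0,0,-1.377,1]]]'; python3 -m inch '[[[0,0,0,0,0,0,1],[0,0,0,0,0,0,1]]]'
python3 - <<'E'
from h import *
togo((.5173,-.130,.06),np.radians(-16.5))
i=imaging.camera("top"); cv2.imwrite("pics/t3.png",cv2.resize(i[150:260,155:315],None,fx=5,fy=5,interpolation=cv2.INTER_CUBIC))
E
```

```text
clock: 9.1
position: [0.5161, -0.125, 0.1198]
ee_rot: [0.798, 0.603, -0.0, -0.001]
ft_force: [0.7, -1.1, -1.5]
grip_width: 0.222
grasp_force: 58.6
clock: 9.3
position: [0.5156, -0.1298, 0.1205]
ee_rot: [0.802, 0.597, -0.0, -0.0]
ft_force: [0.1, -0.1, -1.1]
grip_width: 0.223
grasp_force: 58.6
shift [0.0003 0.0018 0.0605] closing line deg -16.6 z [-0.001  0.    -1.   ] 9.3
turn about tool z: -0.002 j7 0.08356789380788854
```

View pics/t3.png

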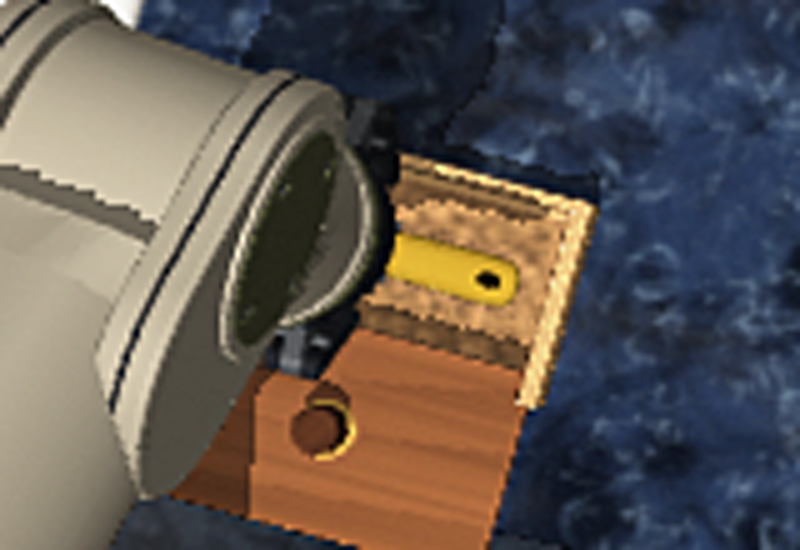

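Run:
```python
from h import *
r=np.radians(-16.5);M=np.array([[np.cos(r),np.sin(r)],[-np.sin(r),np.cos(r)]]);c=np.array([.5153,-.119])
for n,q,z in (("butt",(519,286),.106),("outer back r",(597,207),.042),("outer front r",(543,408),.042),("inner back r",(562,203),.042),("inner front r",(518,395),.042),("knobtop",(319,431),.062)):
    print(n,(M@(bp("top",(q[0]/5+155,q[1]/5+150),z)[:2]-c)).round(4))
```

```text
butt [ 0.0031 -0.0868]
outer back r [ 0.0545 -0.1069]
outer front r [-0.0562 -0.1076]
inner back r [ 0.0517 -0.0883]
inner front r [-0.053  -0.0929]
knobtop [-0.096  -0.0009]
```

```bash
python3 -m inch '[[[0,0.002,0.04,0,0,0,1],[0,0.002,0.065,0,0,0,1],[0,0.002,0.08,0,0,0,1],[0,0.002,0.086,0,0,0,1],[0,0.002,0.09,0,0,0,1],[0,0.002,0.09,0,0,0,1]]]'
```

```text
clock: 9.95
position: [0.5184, -0.1304, 0.0317]
ee_rot: [0.801, 0.598, 0.0, 0.0]
ft_force: [-0.3, -0.7, -0.9]
grip_width: 0.221
grasp_force: 58.7
```

```bash
python3 -m inch '[[[0,0,0.002,0,0,0,1],[0,0,0.004,0,0,0,1],[0,0,0.004,0,0,0,1]]]'
```

```text
clock: 10.25
position: [0.5188, -0.1301, 0.0282]
ee_rot: [0.801, 0.598, 0.001, 0.0]
ft_force: [-1.8, 0.6, 6.7]
grip_width: 0.222
grasp_force: 59.6
```

Floor contact felt, so I release and lift.

```bash
python3 -m inch '[[[0,0,0,0,0,0,0.2],[0,0,-0.001,0,0,0,0.2],[0,0,-0.001,0,0,0,0.2],[0,0,-0.02,0,0,0,0.2],[0,0,-0.06,0,0,0,0.2],[0,0,-0.1,0,0,0,0.2],[0,-0.04,-0.11,0,0,0,0],[0,-0.09,-0.11,0,0,0,0],[0,-0.096,-0.11,0,0,0,-0.2],[0,-0.096,-0.11,0,0,0,-0.2]]]' 40;  python3 - <<'E'
from h import *
togo((.4234,-.0917,.062),np.radians(-16.5))
for c,(a,b,d,e) in dict(scene=(120,220,240,350),top=(150,260,155,315)).items():
    cv2.imwrite(f"pics/{c}4.png",cv2.resize(imaging.camera(c)[a:b,d:e],None,fx=5,fy=5,interpolation=cv2.INTER_CUBIC))
E
```

```text
clock: 11.25
position: [0.425, -0.1019, 0.1375]
ee_rot: [0.801, 0.599, 0.001, -0.001]
ft_force: [0.1, 0.3, 0.3]
grip_width: 0.605
grasp_force: 0.0
shift [ 0.0091 -0.0044  0.0755] closing line deg -16.4 z [ 0.001  0.003 -1.   ] 11.25
turn about tool z: 0.001 j7 -0.15304962661621105
```

View pics/top4.png

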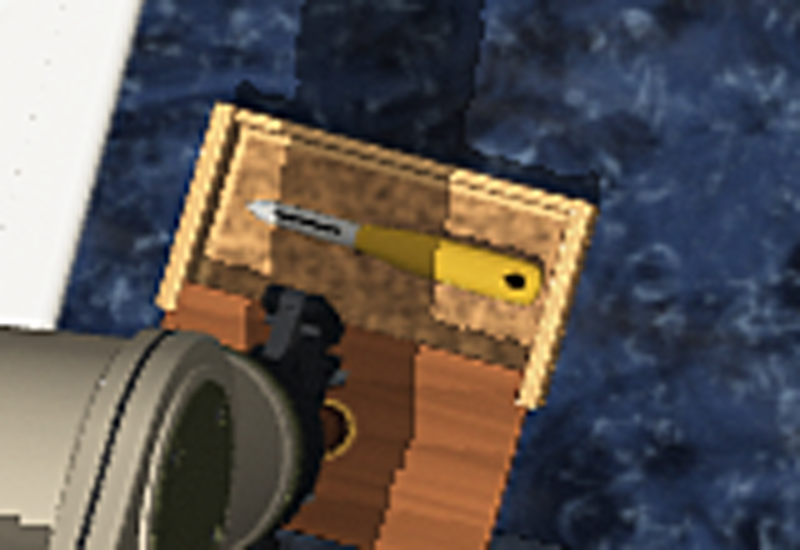

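View pics/scene4.png

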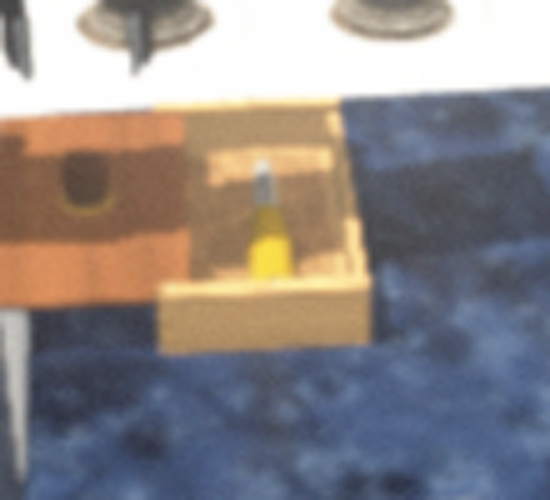

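The peeler lies level on the floor, lengthwise and clear of both rails (tip at (250,210), butt at (542,288) in the top crop). The cover is still open, so next I pinch the knob.

```bash
python3 -m inch '[[[0.008,-0.003,0,0,0,0,-0.2],[0.008,-0.003,0.04,0,0,0,-0.2],[0.008,-0.003,0.07,0,0,0,-0.2],[0.008,-0.003,0.074,0,0,0,-0.2],[0.008,-0.003,0.074,0,0,0,1],[0.008,-0.003,0.074,0,0,0,1],[0.008,-0.003,0.074,0,0,0,1],[0.008,-0.003,0.074,0,0,0,1],[0.008,-0.003,0.074,0,0,0,1]]]' 40
```

```text
clock: 12.25
position: [0.4262, -0.0947, 0.0643]
ee_rot: [0.801, 0.598, 0.001, 0.0]
ft_force: [-2.2, -2.4, 8.6]
grip_width: 0.284
grasp_force: 40.1
```

```bash
python3 -m inch '[[[0,0.008,-0.001,0,0,0,1],[0,0.018,-0.001,0,0,0,1],[0,0.028,-0.001,0,0,0,1],[0,0.038,-0.001,0,0,0,1],[0,0.048,-0.001,0,0,0,1],[0,0.058,-0.001,0,0,0,1],[0,0.068,-0.001,0,0,0,1],[0,0.077,-0.001,0,0,0,1],[0,0.085,-0.001,0,0,0,1],[0,0.091,-0.001,0,0,0,1]]]'; python3 -m inch '[[[0,0.004,0,0,0,0,1],[0,0.007,0,0,0,0,1],[0,0.008,0,0,0,0,1],[0,0.008,0,0,0,0,1]]]'
```

```text
clock: 13.25
position: [0.5136, -0.1211, 0.0644]
ee_rot: [0.801, 0.598, -0.0, 0.0]
ft_force: [-3.1, -3.2, 4.5]
grip_width: 0.285
grasp_force: 40.8
clock: 13.65
position: [0.5152, -0.1216, 0.0639]
ee_rot: [0.801, 0.598, -0.003, -0.006]
ft_force: [-35.2, 6.0, 35.7]
grip_width: 0.28
grasp_force: 44.7
```

```bash
python3 -m inch '[[[0,-0.004,-0.002,0,0,0,1],[0,-0.004,-0.002,0,0,0,-0.2],[0,-0.004,-0.002,0,0,0,-0.2],[0,-0.004,-0.002,0,0,0,-0.2],[0,-0.004,-0.03,0,0,0,-0.2],[0,-0.004,-0.08,0,0,0,-0.2],[0,-0.08,-0.12,0,0,0,-0.2],[0,-0.13,-0.12,0,0,0,-0.2],[0,-0.13,-0.12,0,0,0,-0.2],[0,-0.13,-0.12,0,0,0,-0.2]]]'
python3 - <<'E'
from h import *
i=imaging.camera("top"); cv2.imwrite("pics/t5.png",cv2.resize(i[150:260,155:315],None,fx=5,fy=5,interpolation=cv2.INTER_CUBIC))
E
```

```text
clock: 14.65
position: [0.3943, -0.0846, 0.1856]
ee_rot: [0.801, 0.599, 0.003, -0.001]
ft_force: [-0.2, -1.5, -0.8]
grip_width: 0.6
grasp_force: 0.0
```

View pics/t5.png

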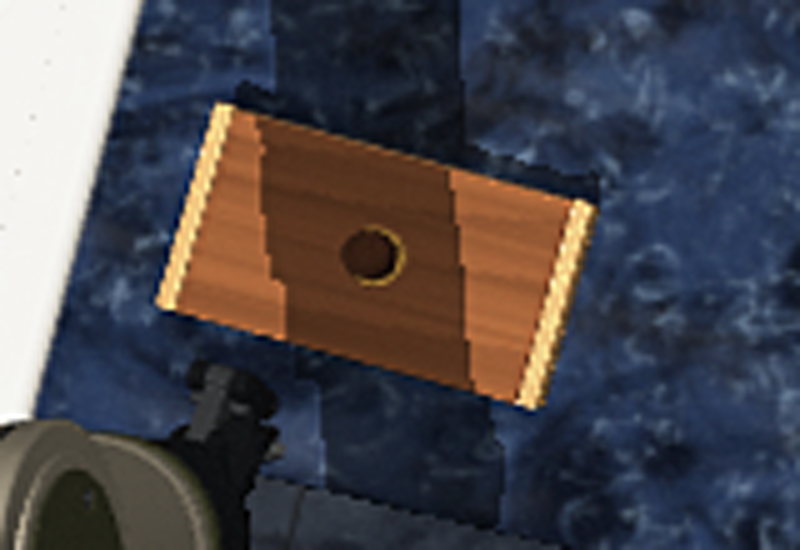

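The cover is shut flush with the rail ends, the light strip of the back wall no longer shows, and the knob sits at (370,254). I check the travel numerically, and hand in if it holds.

Run:
```python
from h import *
from workcell import order
f=lambda q:bp("top",(q[0]/5+155,q[1]/5+150),.062)[:2]
d=np.linalg.norm(f((370,254))-f((319,431))); print(d)
if d>.093: print(order.hand_in())
```

```text
0.09521877047217152
the job is handed in; nothing more can be done
None
```

The job is handed in at about 15 s of the 61 s: the peeler lies flat in the box, released, and the cover is fully shut (knob travel measured at 95 of 96 mm); I saw no bystander move, though I took no final picture of them, and hand-in returned no verdict.

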